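Clear the jammed logger feeder

ROBOT

A 7-joint arm with a two-finger parallel gripper is mounted at the origin on a cart in front of the work surface, level with it; the furniture and walls round the work are solid. World frame = base frame: x ahead of the robot, y to its left, z up, the work surface at z = 0. Lengths are in m, angles in rad, forces in N, time in s.
With the tool pointing down it reaches from about 0.35 to 0.9 m from the base axis. Payload 7.2 kg.
Tool frame: the origin (TCP) lies where the fingers leave the gripper's body, on its centre line; the fingertips stand 80 mm ahead of it and the grasp point (between the pads) lies 61 mm ahead of it (r.nose_length is the distance from the TCP to the fingertips, in m); z points along the fingers, y is the line along which they close (so a half turn about z gives the same grasp; the last joint's range is limited). The gripper opens to 88 mm and grips with 3 to 60 N. Pads are 20 mm wide; open, the fingers measure 115 mm over their backs; the gripper's body (75 mm by 178 mm) begins 61 mm behind the grasp point.
Start: joints at [1.057, 0.411, -0.013, 1.596, 0.006, 1.134, -0.082], TCP at [0.269, -0.564, 0.303] pointing down, gripper open.
Joint ranges: [-2.95, 2.95], [-0.29, 1.99], [-1.47, 1.44], [0.14, 2.54], [-1.03, 4.17], [0.13, 1.85], [-2.86, 2.86]. Speed limits (rad/s): [2.39, 2.39, 3.01, 3.01, 3.14, 3.14, 3.14].

INTERFACE

Orientations are given as a 3x3 rotation matrix whose columns are the frame's x, y, z axes.
In Python, from bench import get_state, eyes, ticket, r gives the robot as it stands. The module is installed in compiled form; this text tells all that it offers.
- The arm moves only by the tool arm_command, never from a script. Its argument "increments" is a list of rows, each a list of 5 numbers: the shift along the world's x, y, z in cm, then the turn about the world's z in degrees, then the opening, from -1 (shut) to 1 (fully open). In form: [[x, y, z, yaw, grip], ...]. A call has exactly 5 rows; each row is the pose to reach, as a shift and turn from the pose commanded when the call began; what a row does not reach only later rows make up. A row lasts 1/10 s, in which the tool goes at most 50 mm and 8.59 degrees, less where a joint would pass 70% of its speed; a pose out of reach is approached as far as the arm can. A call with a gripper value outside its range is refused whole. The fingers move at their own pace and stop on an object; "newtons" is the grip in N (left out, the last holds). Time passes only in rows, so rows that repeat a pose let the fingers close, or fill a call up. It gives the time, the measured TCP pose, the force, the opening and the grip force at its end, in the units of the state.
- get_state(): the state, without advancing time (a new reading comes with each control period).
- eyes.snapshot(name): name is "side" or "top" or "wrist"; returns a dict with "img" (384x512x3 uint8, red, green, blue), "z_map" (384x512 float32, m along the optical axis (not along the pixel's ray), 0 where there is no reading), "mtx" (3x3 intrinsics, pixels), "xyz" and "attitude" of the camera in the world; the wrist camera has in their place "tool_from_camera" (4x4, takes a point from camera to tool coordinates, whose origin is the TCP and whose axes are the flange's). Camera axes: x right, y down, z forward; pixel columns grow to the right and rows downward; lengths in m; the calibration is good to about 2 mm. A picture is of the moment at which its call begins: read the wrist's pose just before it.
- ticket.close_job(): hands the job in; it is judged then, once.
The state is a dict: "time": time; "joint_pos": joint angles; "joint_velocities": joint speeds; "effort": joint torques, N m; "ee_pos": TCP position; "tcp_rot": TCP orientation; "wrist_force": force on the tool from outside, world axes, zero at the start; "ft_torque": the same for the moment, N m; "opening": opening from 0.0 (shut) to 1.0 (fully open); "gripper_force": force on a finger pad.
Only numpy, scipy, OpenCV 4.12 (cv2) and the standard library are available. Lean on these libraries where they do the work, as an engineer would, in place of code of your own. Each camera call takes 0.05 s, during which the arm holds its last target. There are 200 camera calls.

TASK

A long, orange-capped logger capsule has got into the sloping feeder for the short blue-capped ones and is wedged slantwise across the chute, so the three behind it cannot come down. Swing the yellow keeper bar right aside over the left wall, lift the long capsule out so that the short ones roll down to the outlet stop, and lay it gently and centrally in the empty pair of vees of the rest beside the other long capsule; then swing the keeper bar back fully home across the chute. The short capsules must stay in the chute, and the other things on the bench stay where they are.

Things in the scene. Friction and masses are not known exactly. Their poses are not given: they have to be found in the camera images.
- feeder: Gravity feeder, fixed: grey base 304 x 148 mm with an open-topped chute sloping at 12 degrees. Origin: centre of the base's underside; z up, x up-chute (outlet at -x, nearer the robot), y to the left. The chute's floor is 122 mm wide between 6 mm walls 30 mm high; its upward normal is (-sin 12deg, 0, cos 12deg) in this frame.
- outlet (a point): Where the centre of a capsule lies that rests against the outlet stop at the chute's low end: 14 mm up the chute from the stop's face and 14 mm above the floor. The stop is two lips 22 mm high with a 48 mm gap between them; from there the chute is 280 mm long. Axes are the feeder's (level, not sloping).
- keeper (a joint): Yellow keeper bar (18 x 5 mm) across the chute above the long capsule, 2 mm above the walls; turns on a pivot screw on the left (+y) wall about the floor's normal. Rad: 0 = fully home (end stop), 0 to 0.2 at the start; grows clockwise from above as the free end swings down-chute; at 1.57 it lies above the left wall (end stop 1.6). Friction about 0.5 N at the knob; stays where left.
- keeper_knob (a point): Middle of the black round knob on the keeper's free end: 18 mm in diameter, 23 mm high, standing on the bar's upper face (this point is 11.5 mm above that face), axis along the floor's normal; 130 mm from the pivot axis. At angle 0 it is above the right (-y) wall.
- keeper_pivot (a point): Point on the keeper's pivot axis, at the same height above the chute's floor as keeper_knob. Swinging the bar by an angle a turns keeper_knob about this point by a, clockwise seen from above, in the plane of the chute's slope.
- long_capsule: The jammed capsule: stainless cylinder 28 mm in diameter, 131 mm long, orange cap on one end, 0.10 to 0.20 kg. Origin: its centre; x: its long axis, towards the cap. At the start it lies on the chute floor (axis 14 mm above it), wedged between the walls at about 53 degrees to the chute's direction, cap end left and up-chute. There is room for fingers on both sides of its middle.
- capsule_1: Short logger capsule, stainless with a blue cap, 28 mm in diameter, 110 mm long, 0.14 kg or so, lying across the chute: the first behind the jam. Origin: its centre; x along its axis. It rolls down by itself when the jam is gone.
- capsule_2: The second short capsule, like capsule_1, behind it.
- capsule_3: The third short capsule, like capsule_1, last of the row.
- rest: Rest for long capsules, fixed: grey base 112 x 126 mm, top 10 mm above the bench, with two parallel places 68 mm apart, each a pair of upturned 90 degree vees 84 mm apart. Between the two vees of a place there is 66 mm of free space under the capsule's middle, down to the base. Origin: centre of the underside; z up, x along the places (a capsule lies along x, either way round).
- rest_free (a point): Where the centre of a capsule lies when it lies centred in the empty place: 45.8 mm above the bench, 34 mm to +y of the rest's middle. Axes are the rest's.
- long_twin: The other long capsule, like long_capsule, lying in the rest's other place, 34 mm to -y of the rest's middle. It stays there.
- mug: Blue and white mug right of the rest, 92 mm high. Leave it alone.
- meter: Beige handheld meter, 107 x 160 x 34 mm, lying at the bench's front between feeder and rest. Leave it alone. Behind it, right of the feeder, stands a fixed thermostat bath 0.19 m high (handle to 0.23 m, tall cabinet at its rear): front at world x = 0.53, y from -0.12 to 0.12; keep the gripper in front of it on the way. A like bath stands behind the rest, front at x = 0.585, y from -0.50 to -0.26.
- stopper_a: Black rubber stopper, 29 mm across, 22 mm high, standing near the bench's front edge between feeder and rest. Leave it alone.
- stopper_b: White stopper, 29 mm across, 25 mm high, next to stopper_a. Leave it alone.
- timer: White kitchen-type timer, 74 x 71 x 18 mm, left of the feeder. Leave it alone.

How it is judged:
On the way, in this order (a step that is already met when the one before it is completed fails the run):
1. the keeper bar is swung aside, at least 1.1 rad, while the long capsule is still in the chute (value of joint keeper above 1.1 rad and z of long_capsule in the frame of feeder below 0.1 m), for 0.1 s.
2. the long capsule is lifted clear of the chute and the first short capsule has come down to the outlet stop (distance between long_capsule and outlet above 0.15 m and distance between capsule_1 and outlet below 0.012 m), for 0.2 s.
At the end, for the whole second after the job is handed in: Long capsule at rest in both empty vees (within 20 mm lengthways, 5 mm sideways and in height, 0.09 rad); keeper home (below 0.08 rad); short capsules at rest in a row at the stop (centres within 12, 42, 74 mm of outlet); other long capsule in place (15 mm) (horizontal distance between long_capsule and rest_free below 0.02 m and y of long_capsule in the frame of rest_free between -0.005 and 0.005 m and z of long_capsule in the frame of rest_free between -0.005 and 0.005 m and angle between the x axis of long_capsule and the x axis of rest, either way round below 0.09 rad and linear speed of each of long_capsule, capsule_1, capsule_2, capsule_3 below 0.02 m/s and value of joint keeper below 0.08 rad and distance between capsule_1 and outlet below 0.012 m and distance between capsule_2 and outlet below 0.042 m and distance between capsule_3 and outlet below 0.074 m and distance of long_twin from where it was at the start of the episode below 0.015 m); the robot touches nothing.
It fails at once if a short capsule is lifted out of the row or leaves the chute (0.14 m above the bench, or below the chute's floor) (z of any of capsule_1, capsule_2, capsule_3 in the frame of feeder above 0.14 m or z of any of capsule_1, capsule_2, capsule_3 in the frame of feeder below 0.045 m).
It fails at once if the long capsule is dropped (falls free at over 0.8 m/s, a drop of some 3 cm) (linear speed of long_capsule above 0.8 m/s and contact force between long_capsule and anything else below 0.05 N).
It fails at once if a bystander (mug, meter, stopper, timer) is pushed more than 30 mm, or the other long capsule knocked more than 30 mm (distance of any of mug, meter, stopper_a, stopper_b, timer, long_twin from where it was at the start of the episode above 0.03 m).
It also fails if it takes over 72 s, if anything falls off the work surface, if the arm or the gripper's body presses on something with over 40 N, if the wrist force passes 120 N, or if a joint passes its speed limit or range.

## Working session

There is one attempt and no reset: what is moved stays moved. The work goes in short steps, Python scripts to look and compute and a tool call to move; the robot and the scene stay as the last step left them, time stands still between calls to the robot, and variables do not carry over. Pictures are saved under pics/ and viewed, at most 10 in all, crops included, and the job is handed in when it is done.

Besides the shell and the picture viewer there is one more tool, called after "Request:" by a JSON object that holds its "op" and its "data", one argument or row to a line. arm_command: Moves the arm, as the interface text tells. Its arguments: {"type":"object","properties":{"increments":{"type":"array"},"newtons":{"type":"number"}},"required":["increments"]}

```bash
mkdir -p pics; cat > h.py <<'E'
import numpy as np, cv2
from bench import get_state, eyes, ticket, r
def snap(n):
    s=get_state(); d=eyes.snapshot(n)
    if n=="wrist":
        T=np.eye(4);T[:3,:3]=s["tcp_rot"];T[:3,3]=s["ee_pos"]
        M=T@np.array(d["tool_from_camera"]); d["R"],d["t"]=M[:3,:3],M[:3,3]
    else:
        d["t"]=np.array(d["xyz"]); d["R"]=np.array(d["attitude"])
    return d
def cloud(d):
    z=d["z_map"]; v,u=np.mgrid[:z.shape[0],:z.shape[1]]; K=np.array(d["mtx"])
    p=np.stack([(u-K[0,2])/K[0,0]*z,(v-K[1,2])/K[1,1]*z,z],-1)
    P=p@d["R"].T+d["t"]; P[z==0]=np.nan; return P
E
python3 - <<'E'
from h import *
s=get_state(); print(s)
ims=[]
for n in("top","side"):
    d=snap(n); print(n,d["t"],d["R"],d["mtx"]); np.savez(n+"0.npz",**{k:np.array(v) for k,v in d.items()})
    cv2.imwrite(f"pics/{n}0.png",cv2.resize(d["img"][:,:,::-1],(800,600)))
E
```

```text
{'time': 0.0, 'joint_pos': array([ 1.05675637,  0.41188944, -0.01270871,  1.59701944,  0.00559527,
        1.13426441, -0.08218096]), 'joint_velocities': array([ 4.33468607e-04,  7.75796939e-04,  1.16535014e-03, -5.48733388e-04,
        1.66837084e-05,  3.98997386e-04, -1.48324025e-03]), 'effort': array([-2.77762711e-04, -5.87965214e+01,  6.41874466e-01, -2.91078115e+01,
       -5.38604963e-02,  1.82687771e-02,  1.34433012e-04]), 'ee_pos': array([ 0.26932543, -0.56359492,  0.30182557]), 'tcp_rot': array([[ 9.02232134e-01,  4.31250042e-01, -7.60458580e-04],
       [ 4.31250699e-01, -9.02231137e-01,  1.34498308e-03],
       [-1.06085402e-04, -1.54143524e-03, -9.99998806e-01]]), 'wrist_force': array([ 0.92604023, -0.23975928, -0.33429188]), 'ft_torque': array([ 0.00796193,  0.00955433, -0.02382498]), 'gripper_force': 0.0, 'opening': 1.0026520047049767}
top [ 0.17903784 -0.20907877  1.78199185] [[ 4.36146704e-01 -8.69216283e-01  2.32892906e-01]
 [-8.99875576e-01 -4.21278511e-01  1.12908657e-01]
 [-2.92669025e-05 -2.58819377e-01 -9.65925737e-01]] [[497.02598431   0.         249.81866775]
 [  0.         497.02598431 198.43528641]
 [  0.           0.           1.        ]]
side [0.29836812 1.07005222 0.75227586] [[-0.96445335 -0.13798801  0.22536424]
 [-0.26403161  0.46828191 -0.84320778]
 [ 0.01081857 -0.87273785 -0.48806925]] [[360.25185383   0.         259.60536072]
 [  0.         360.25185383 183.19589609]
 [  0.           0.           1.        ]]
```

View pics/top0.png

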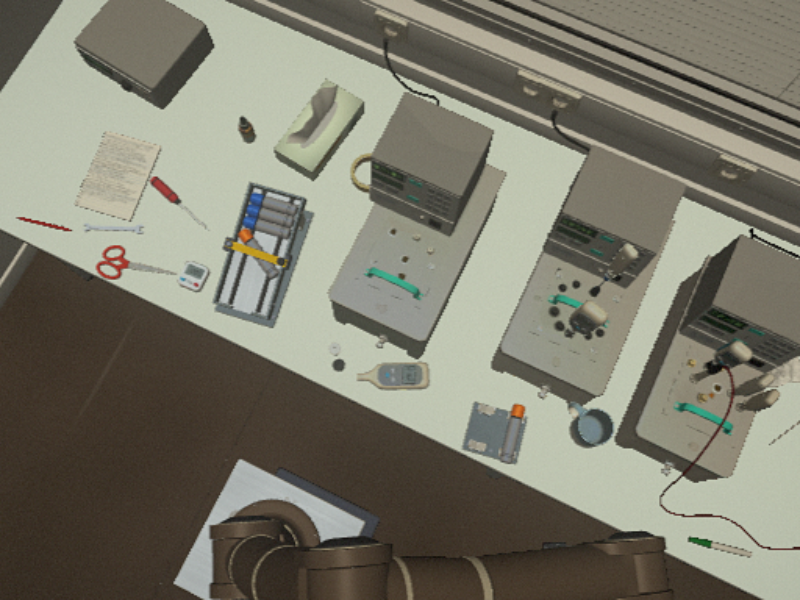

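View pics/side0.png

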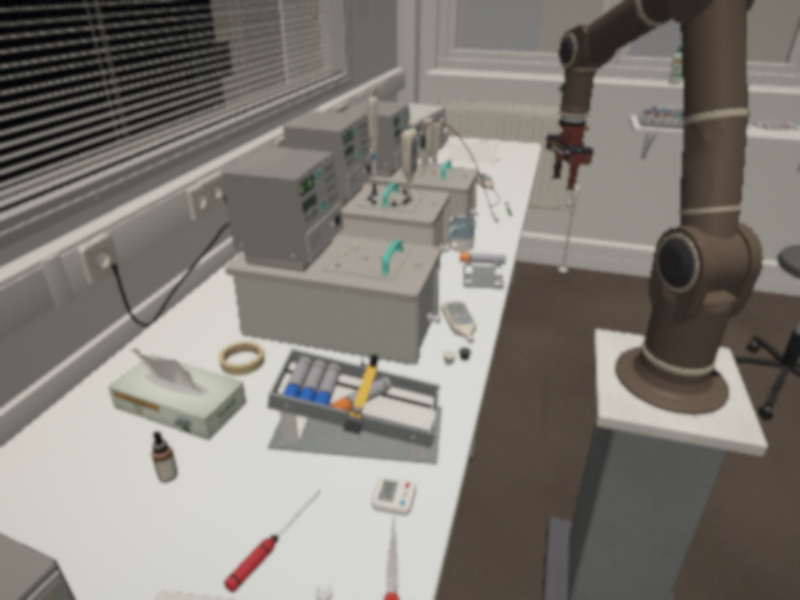

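The top view shows the feeder at about (260,255), with the yellow bar running from pivot (232,243) to knob (283,262). The orange cap of the jammed capsule is at (246,236), the rest at (495,432), and the twin's orange cap at (517,411). The side view agrees with this. Next I get rough poses from the depth map.

```bash
python3 - <<'E'
from h import *
for n in("top","side"):
    d=dict(np.load(n+"0.npz")); P=cloud(d)
    hsv=cv2.cvtColor(d["img"],cv2.COLOR_RGB2HSV)
    pts=[(232,243),(283,262),(246,236),(495,432),(517,411),(512,448),(475,430),(268,184),(247,320),(305,200)] if n=="top" else [(372,362),(352,420),(345,402),(484,285)]
    for u,v in pts: print(n,u,v,P[int(v*.64),int(u*.64)].round(3))
    for nm,lo,hi in(("yel",(20,150,120),(32,255,255)),("ora",(5,150,120),(17,255,255))):
        m=cv2.inRange(hsv,lo,hi); k,l,st,c=cv2.connectedComponentsWithStats(m)
        for i in range(1,k):
            if st[i,4]>15: q=P[l==i]; print(n,nm,st[i,4],c[i].round(1),np.nanmedian(q,0).round(3))
    # rest / feeder rectangles
    z=P[...,2]
    if n=="top":
        for nm,x0,x1,y0,y1,zl,zh in(("feeder",.3,.75,.1,.4,.02,.2),("rest",.3,.55,-.5,-.2,.005,.08)):
            m=(P[...,0]>x0)&(P[...,0]<x1)&(P[...,1]>y0)&(P[...,1]<y1)&(z>zl)&(z<zh)
            q=P[m]; print(nm,m.sum(),cv2.minAreaRect(q[:,:2].astype(np.float32)),q.min(0),q.max(0))
E
```

```text
top 232 243 [0.567 0.382 0.114]
top 283 262 [0.576 0.252 0.126]
top 246 236 [0.598 0.365 0.099]
top 495 432 [ 0.453 -0.337  0.009]
top 517 411 [ 0.507 -0.359  0.061]
top 512 448 [ 0.431 -0.382  0.055]
top 475 430 [ 0.436 -0.297  0.019]
top 268 184 [0.77  0.417 0.001]
top 247 320 [0.439 0.291 0.017]
top 305 200 [0.735 0.281 0.105]
top yel 145 [162.5 161.3] [0.571 0.328 0.104]
top ora 48 [156.5 150.2] [0.6   0.367 0.1  ]
top ora 55 [331.1 262.6] [ 0.509 -0.361  0.059]
feeder 3505 ((0.5888444781303406, 0.24508653581142426), (0.2974776327610016, 0.31500205397605896), 4.8397417068481445) [0.42918551 0.10003068 0.02000467] [0.74933539 0.39999802 0.19635927]
rest 1666 ((0.46263593435287476, -0.3498585820198059), (0.17383845150470734, 0.29904139041900635), 0.16938799619674683) [ 0.37560977 -0.49921948  0.00500347] [ 0.54995572 -0.20035707  0.07914881]
side 372 362 [0.575 0.27  0.121]
side 352 420 [0.568 0.402 0.096]
side 345 402 [0.595 0.368 0.1  ]
side 484 285 [ 0.441 -0.277  0.013]
side yel 94 [234.  245.7] [0.572 0.316 0.103]
side ora 48 [219.6 258.4] [0.594 0.373 0.099]
```

Request:
{"op": "arm_command", "data": {
  "increments": [
    [4,4.8,2,-5,1],
    [7,9.6,4,-10,1],
    [10,14.4,4,-10,1],
    [13,19,4,-10,1],
    [13,22,4,-10,1]
  ]
}}

```text
time: 0.6
ee_pos: [0.397, -0.3546, 0.3423]
tcp_rot: [[0.963, 0.269, 0.001], [0.269, -0.963, -0.0], [0.001, 0.0, -1.0]]
wrist_force: [1.1, 0.3, 0.6]
opening: 0.999
gripper_force: 0.0
```

```bash
python3 - <<'E'
from h import *
s=get_state(); d=snap("wrist"); print(s["ee_pos"],s["tcp_rot"][:,0],np.array(d["tool_from_camera"]).round(3),d["mtx"])
np.savez("w0.npz",**{k:np.array(v) for k,v in d.items()})
cv2.imwrite("pics/w0.png",d["img"][:,:,::-1])
E
```

```text
[ 0.39700927 -0.35462466  0.3423109 ] [9.63176316e-01 2.68869936e-01 5.85316307e-04] [[ 0.002 -0.955 -0.296  0.08 ]
 [ 1.     0.001  0.001 -0.   ]
 [-0.    -0.296  0.955 -0.083]
 [ 0.     0.     0.     1.   ]] [[295.0453229    0.         253.91623205]
 [  0.         295.0453229  191.30261591]
 [  0.           0.           1.        ]]
```

View pics/w0.png

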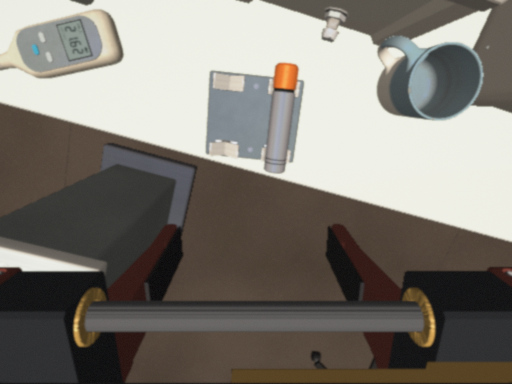

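The wrist view shows the rest's base with corners (210,71), (303,80), (297,162) and (207,157). The twin lies from (287,65) to (276,171), and the empty vees are at (229,81) and (223,149).

```bash
cat >> h.py <<'E'
def ray(d,uv,z):
    K=np.array(d["mtx"]); uv=np.atleast_2d(np.asarray(uv,float))
    q=np.c_[(uv-K[:2,2])/[K[0,0],K[1,1]],np.ones(len(uv))]@d["R"].T
    return d["t"]+q*((z-d["t"][2])/q[:,2])[:,None]
E
python3 - <<'E'
from h import *
d=dict(np.load("w0.npz")); P=cloud(d); z=P[...,2]
sub=np.zeros(z.shape,bool); sub[55:185,190:320]=1
print("bench z",np.nanmedian(z[20:60,140:190]))
g=cv2.cvtColor(d["img"],cv2.COLOR_RGB2GRAY)
m=sub&(z>.005)&(z<.07); 
m=cv2.morphologyEx(m.astype(np.uint8),cv2.MORPH_OPEN,np.ones((3,3)))
b=(m>0)&(z<.016); rect=cv2.minAreaRect(P[b][:,:2].astype(np.float32)); print("base depth",rect)
for c in [(210,71),(303,80),(297,162),(207,157)]: print(ray(d,c,.010).round(4))
t=(m>0)&(z>.048); c=P[t][:,:2]; mu=c.mean(0); vx=cv2.fitLine(c.astype(np.float32),cv2.DIST_HUBER,0,.01,.01).ravel()
print("twin",vx,np.degrees(np.arctan2(vx[1],vx[0])),np.nanpercentile(z[t],95)); a=(c-mu)@vx[:2]; print("mid",mu+vx[:2]*(a.min()+a.max())/2, a.max()-a.min())
v=(m>0)&(z>.018)&(z<.047)&(np.arange(512)[None]<262); 
k,l,st,ce=cv2.connectedComponentsWithStats(v.astype(np.uint8))
for i in range(1,k):
    if st[i,4]>20: print("vee",st[i],ce[i],np.nanmean(P[l==i],0),np.nanpercentile(P[l==i],[2,98],0))
# light pixels of the vees
hsv=cv2.cvtColor(d["img"],cv2.COLOR_RGB2HSV); print(hsv[110,240],hsv[81,229],hsv[149,223],hsv[120,180])
E
```

```text
bench z 0.0005406077327769765
base depth ((0.45026737451553345, -0.3372054696083069), (0.11170582473278046, 0.12615036964416504), 9.889466285705566)
[[ 0.4934 -0.2679  0.01  ]]
[[ 0.5158 -0.3884  0.01  ]]
[[ 0.4092 -0.4151  0.01  ]]
[[ 0.3815 -0.2897  0.01  ]]
twin [ 0.9849622   0.17276976  0.46268916 -0.36881307] 9.948897 0.061029976490613085
mid [ 0.45917103 -0.36943019] 0.13094482509714195
vee [212  73  32  19 476] [227.75840336  82.14705882] [ 0.48557385 -0.29606547  0.03598156] [[ 0.47560178 -0.31479189  0.02662236]
 [ 0.49539561 -0.27877668  0.04404522]]
vee [209 141  30  18 408] [223.30392157 148.93382353] [ 0.40356411 -0.31070002  0.0356225 ] [[ 0.39356691 -0.32929168  0.02588649]
 [ 0.41332997 -0.2930438   0.04360723]]
[101  27 150] [ 18  30 204] [ 18  31 200] [ 33  10 240]
```

The rest's centre is (0.4503, −0.3372) at a yaw of 9.9°, and the measured base size matches its nominal size. That puts rest_free at (0.4445, −0.3036). Next I go to the feeder.

Request:
{"op": "arm_command", "data": {
  "increments": [
    [0,5,1,0,1],
    [0,10,2,0,1],
    [0,15,3,0,1],
    [0,20,3,0,1],
    [0,25,3,0,1]
  ]
}}

```text
time: 1.15
ee_pos: [0.3949, -0.1078, 0.3726]
tcp_rot: [[0.964, 0.268, 0.001], [0.268, -0.964, -0.0], [0.0, 0.001, -1.0]]
wrist_force: [0.9, -0.6, 0.7]
opening: 0.998
gripper_force: 0.0
```

Request:
{"op": "arm_command", "data": {
  "increments": [
    [0,5,0,0,1],
    [0,10,0,0,1],
    [0,15,0,0,1],
    [0,20,0,0,1],
    [0,25,0,0,1]
  ]
}}

```text
time: 1.65
ee_pos: [0.3949, 0.1422, 0.3725]
tcp_rot: [[0.964, 0.267, 0.001], [0.267, -0.964, -0.0], [0.001, 0.0, -1.0]]
wrist_force: [-0.4, 0.2, 0.3]
opening: 0.999
gripper_force: 0.0
```

Request:
{"op": "arm_command", "data": {
  "increments": [
    [1,5,0,-5,1],
    [2,10,0,-8,1],
    [3,14,0,-8,1],
    [3,14,0,-8,1],
    [3,14,0,-8,1]
  ]
}}

```text
time: 2.15
ee_pos: [0.4252, 0.281, 0.3715]
tcp_rot: [[0.991, 0.133, -0.002], [0.133, -0.991, -0.0], [-0.002, 0.0, -1.0]]
wrist_force: [-0.3, -0.9, -0.5]
opening: 1.0
gripper_force: 0.0
```

```bash
python3 - <<'E'
from h import *
s=get_state(); d=snap("wrist"); print(s["ee_pos"],s["tcp_rot"][:,0],s["joint_pos"])
np.savez("w1.npz",**{k:np.array(v) for k,v in d.items()})
cv2.imwrite("pics/w1.png",d["img"][:,:,::-1])
E
```

```text
[0.4251503  0.28095522 0.37147385] [ 0.99105724  0.13341929 -0.00219908] [-0.07092731  0.23164016 -0.71855567  1.73689007  0.15947254  1.23482512
 -2.2663265 ]
```

View pics/w1.png

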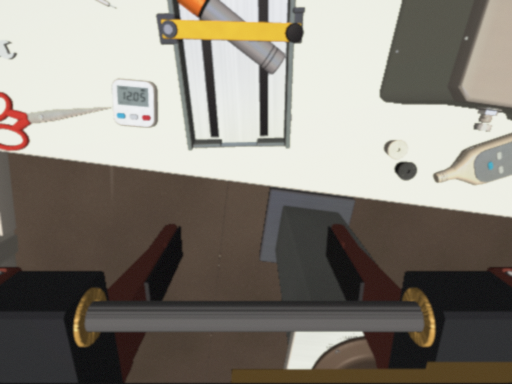

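The wrist view shows the keeper from pivot (168,29) to knob (293,32), the outlet stop along the row at y≈142, and part of the long capsule from (190,0) to (272,65). I move up-chute to see all of it.

Request:
{"op": "arm_command", "data": {
  "increments": [
    [4,1,0,0,1],
    [8,2,0,0,1],
    [12,3,0,0,1],
    [12,3,0,0,1],
    [12,3,0,0,1]
  ]
}}

```text
time: 2.7
ee_pos: [0.5459, 0.3087, 0.3717]
tcp_rot: [[0.992, 0.129, -0.001], [0.129, -0.992, -0.001], [-0.001, 0.001, -1.0]]
wrist_force: [-0.3, 0.2, 0.5]
opening: 0.998
gripper_force: 0.0
```

```bash
python3 - <<'E'
from h import *
s=get_state(); d=snap("wrist"); print(s["ee_pos"],s["tcp_rot"][:,0],s["joint_pos"])
np.savez("w2.npz",**{k:np.array(v) for k,v in d.items()})
cv2.imwrite("pics/w2.png",d["img"][:,:,::-1])
P=cloud(d); z=P[...,2]; hsv=cv2.cvtColor(d["img"],cv2.COLOR_RGB2HSV)
m=cv2.inRange(hsv,(20,150,120),(32,255,255))>0; m&=(z>.05)
rc=cv2.minAreaRect(P[m][:,:2].astype(np.float32)); print("bar",rc,np.nanmedian(P[m],0))
E
```

```text
[0.54593492 0.30874754 0.37167338] [ 0.99166162  0.12886047 -0.00148581] [-0.13583178  0.44826707 -0.66200795  1.46106599  0.27774161  1.32894212
 -2.25833553]
bar ((0.5708606243133545, 0.3244618773460388), (0.01769418455660343, 0.14852114021778107), 6.435610771179199) [0.57137028 0.32492528 0.10425083]
```

View pics/w2.png

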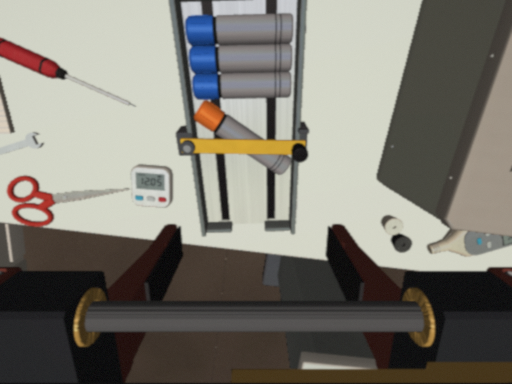

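The view now shows the whole chute. The keeper runs from pivot (187,147) to knob (300,153), and the long capsule from its orange cap (210,117) to (280,163). The three short capsules are at rows 28, 58 and 85, and the stop is at row ~227.

```bash
cat > feed.py <<'E'
from h import *
def plane(d,quiet=False):
    """chute floor plane by repeated least squares -> centroid c, normal n, chute axis u (up-chute), left axis w"""
    P=cloud(d); img=d["img"]; hsv=cv2.cvtColor(img,cv2.COLOR_RGB2HSV)
    m=(P[...,0]>.44)&(P[...,0]<.72)&(P[...,1]>.27)&(P[...,1]<.38)&(P[...,2]>.03)&(P[...,2]<.14)
    q=P[m]; A=np.c_[q[:,:2],np.ones(len(q))]
    k=np.abs(q[:,2]-(.066+np.tan(np.radians(12))*(q[:,0]-.57)))<.012
    for _ in range(8):
        c,*_=np.linalg.lstsq(A[k],q[k,2],rcond=None); k=np.abs(A@c-q[:,2])<.003
    n=np.array([-c[0],-c[1],1]); n/=np.linalg.norm(n)
    return c,n,k.sum(),P
E
python3 - <<'E'
from feed import *
d=dict(np.load("w2.npz")); c,n,k,P=plane(d)
print("tilt",np.degrees(np.arccos(n[2])),"yaw",np.degrees(np.arctan2(-n[1],-n[0])),k,c)
H=(P-np.array([0,0,c[2]]))@n
hsv=cv2.cvtColor(d["img"],cv2.COLOR_RGB2HSV)
inr=(P[...,0]>.42)&(P[...,0]<.75)&(P[...,1]>.22)&(P[...,1]<.44)
# walls: height 26..31, dark gray
ps=np.radians(6.4)
for it in range(3):
    u=np.array([np.cos(ps),np.sin(ps)]); w=np.array([-u[1],u[0]])
    lat=P[...,:2]@w; 
    W=inr&(H>.027)&(H<.0315)&(hsv[...,2]<140)
    l0=np.median(lat[inr&(np.abs(H)<.003)])
    L=W&(lat>l0+.05)&(lat<l0+.08); R=W&(lat<l0-.05)&(lat>l0-.08)
    an=[]
    for nm,M in(("L",L),("R",R)):
        f=cv2.fitLine(P[M][:,:2].astype(np.float32),cv2.DIST_HUBER,0,.005,.01).ravel(); f*=np.sign(f[0]) if 0 else 1
        a=np.arctan2(f[1]*np.sign(f[0]),abs(f[0])); an.append(a); print(nm,M.sum(),np.degrees(a),np.median(lat[M]))
    ps=np.mean(an)
print("psi",np.degrees(ps), "centre lat",(np.median(lat[L])+np.median(lat[R]))/2)
# knob: dark things above .045
K=inr&(H>.045)&(H<.07)
kk,l,st,ce=cv2.connectedComponentsWithStats(K.astype(np.uint8))
for i in range(1,kk):
    if st[i,4]>8: 
        q=P[l==i]; print("hi",st[i],ce[i].round(1),np.nanmedian(q,0).round(4),np.nanmax(H[l==i]), cv2.minEnclosingCircle(q[:,:2].astype(np.float32)))
# capsule: orange + steel between
s=P[...,:2]@u
ora=(cv2.inRange(hsv,(5,150,120),(17,255,255))>0)&inr&(H>.012)&(H<.03)
print("orange",ora.sum(),P[ora].mean(0),H[ora].max())
mm=inr&(H>.019)&(H<.032)&(np.abs(lat-(np.median(lat[L])+np.median(lat[R]))/2)<.056)&(P[...,0]<.625)
kk,l,st,ce=cv2.connectedComponentsWithStats(mm.astype(np.uint8))
for i in range(1,kk):
    if st[i,4]>30: print(st[i],ce[i],P[l==i].mean(0).round(4))
E
```

```text
tilt 12.004288223225425 yaw 8.88266332874903 8239 [ 0.21008458  0.03283324 -0.06414041]
L 991 8.927831 0.32451899066237844
R 1144 8.93133 0.19733114625422365
L 990 8.809741 0.2949271672239913
R 1160 9.186141 0.1682553027144358
L 990 8.809741 0.2941261423433055
R 1164 9.216026 0.16747870996448916
psi 9.012884 centre lat 0.23080242615389732
hi [183 145   7   7  18] [186.5 148.5] [0.5608 0.3893 0.1131] 0.046253994530209334 ((0.5594404935836792, 0.3897934854030609), 0.003641268005594611)
hi [291 144  17  19 249] [298.8 152.9] [0.5752 0.2615 0.1253] 0.061559281479687616 ((0.5741497874259949, 0.26040494441986084), 0.009960908442735672)
orange 526 [0.60095213 0.36862324 0.09970793] 0.029511738534546226
[193  92  49   8 180] [210.16666667  96.07777778] [0.6225 0.3684 0.1031]
[ 195  102   66   38 1069] [220.34424696 123.67820393] [0.593  0.3544 0.0979]
[246 154  43  21 504] [272.03373016 161.9265873 ] [0.5537 0.2863 0.088 ]
[264 227  23   5  84] [275.0952381  228.79761905] [0.4515 0.2649 0.0612]
[210 228  22   5  87] [220.17241379 230.34482759] [0.4386 0.3438 0.0611]
```

Request:
{"op": "arm_command", "data": {
  "increments": [
    [1.5,-2.4,-2,1,1],
    [3,-4.8,-5,1.6,0.6],
    [3,-4.8,-10,1.6,0.2],
    [3,-4.8,-13,1.6,0.2],
    [3,-4.8,-13,1.6,0.2]
  ],
  "newtons": 8
}}

```text
time: 3.25
ee_pos: [0.5729, 0.2601, 0.2391]
tcp_rot: [[0.987, 0.159, -0.006], [0.159, -0.987, -0.004], [-0.006, 0.003, -1.0]]
wrist_force: [-1.1, 0.1, 0.3]
opening: 0.672
gripper_force: 0.0
```

Request:
{"op": "arm_command", "data": {
  "increments": [
    [0.3,0.1,-2.5,0,0.2],
    [0.3,0.1,-4.2,0,0.2],
    [0.3,0.1,-4.9,0,0.2],
    [0.3,0.1,-4.9,0,0.2],
    [0.3,0.1,-4.9,0,0.2]
  ]
}}

```text
time: 3.75
ee_pos: [0.5785, 0.2639, 0.1946]
tcp_rot: [[0.987, 0.159, 0.001], [0.159, -0.987, 0.0], [0.001, -0.0, -1.0]]
wrist_force: [1.1, -0.5, 0.2]
opening: 0.605
gripper_force: 0.0
```

```bash
python3 - <<'E'
import numpy as np
p=np.radians(8.95);t=np.radians(12)
u=np.array([np.cos(t)*np.cos(p),np.cos(t)*np.sin(p),np.sin(t)]);w=np.array([-np.sin(p),np.cos(p),0])
a0=.03
for a in np.r_[np.arange(.1,1.6,.1),1.57]:
    print(round(a,2),(13*((np.cos(a0)-np.cos(a))*w-(np.sin(a)-np.sin(a0))*u)).round(2))
E
```

```text
0.1 [-0.89 -0.08 -0.19]
0.2 [-2.16 -0.08 -0.46]
0.3 [-3.42  0.04 -0.72]
0.4 [-4.67  0.3  -0.97]
0.5 [-5.89  0.68 -1.21]
0.6 [-7.07  1.18 -1.45]
0.7 [-8.19  1.8  -1.66]
0.8 [-9.25  2.53 -1.86]
0.9 [-10.23   3.36  -2.04]
1.0 [-11.12   4.29  -2.19]
1.1 [-11.92   5.31  -2.33]
1.2 [-12.62   6.4   -2.44]
1.3 [-13.21   7.55  -2.52]
1.4 [-13.68   8.76  -2.58]
1.5 [-14.03  10.01  -2.62]
1.57 [-14.2   10.91  -2.62]
```

Request:
{"op": "arm_command", "data": {
  "increments": [
    [-0.2,-0.3,-0.5,0,0.2],
    [-0.2,-0.3,-0.5,0,0.2],
    [-0.2,-0.3,-0.5,0,-0.6],
    [-0.2,-0.3,-0.5,0,-1],
    [-0.2,-0.3,-0.5,0,-1]
  ],
  "newtons": 8
}}

```text
time: 4.25
ee_pos: [0.5765, 0.2606, 0.1885]
tcp_rot: [[0.987, 0.159, 0.0], [0.159, -0.987, 0.0], [0.0, -0.0, -1.0]]
wrist_force: [1.1, 0.6, -0.8]
opening: 0.364
gripper_force: 0.0
```

Request:
{"op": "arm_command", "data": {
  "increments": [
    [0,0,0,0,-1],
    [0,0,0,0,-1],
    [0,0,0,0,-1],
    [0,0,0,0,-1],
    [0,0,0,0,-1]
  ]
}}

```text
time: 4.75
ee_pos: [0.5764, 0.2603, 0.1884]
tcp_rot: [[0.987, 0.159, -0.0], [0.159, -0.987, -0.0], [-0.0, 0.0, -1.0]]
wrist_force: [0.2, -1.4, 1.4]
opening: 0.198
gripper_force: 8.0
```

Request:
{"op": "arm_command", "data": {
  "increments": [
    [-0.9,-0.1,-0.2,0,-1],
    [-2.2,-0.1,-0.4,0,-1],
    [-3.4,0,-0.7,0,-1],
    [-4.7,0.3,-1.0,0,-1],
    [-5.9,0.7,-1.2,0,-1]
  ]
}}

```text
time: 5.25
ee_pos: [0.5161, 0.2672, 0.1761]
tcp_rot: [[0.987, 0.159, -0.0], [0.159, -0.987, -0.001], [-0.001, 0.001, -1.0]]
wrist_force: [1.2, -1.3, -2.2]
opening: 0.204
gripper_force: 8.0
```

Request:
{"op": "arm_command", "data": {
  "increments": [
    [-1.2,0.5,-0.2,0,-1],
    [-2.3,1.1,-0.4,0,-1],
    [-3.4,1.8,-0.6,0,-1],
    [-4.3,2.7,-0.8,0,-1],
    [-5.2,3.6,-1.0,0,-1]
  ]
}}

```text
time: 5.75
ee_pos: [0.4626, 0.3026, 0.1654]
tcp_rot: [[0.987, 0.159, -0.004], [0.159, -0.987, -0.004], [-0.005, 0.003, -1.0]]
wrist_force: [-5.3, -5.5, 2.2]
opening: 0.204
gripper_force: 8.0
```

Request:
{"op": "arm_command", "data": {
  "increments": [
    [-0.7,1.0,-0.1,0,-1],
    [-1.3,2.1,-0.2,0,-1],
    [-1.9,3.2,-0.3,0,-1],
    [-2.3,4.4,-0.3,0,-1],
    [-2.6,5.6,-0.4,0,-1]
  ]
}}

```text
time: 6.25
ee_pos: [0.4374, 0.3605, 0.1619]
tcp_rot: [[0.987, 0.16, -0.002], [0.16, -0.987, -0.001], [-0.003, 0.001, -1.0]]
wrist_force: [-5.7, -2.3, 3.0]
opening: 0.201
gripper_force: 8.0
```

Request:
{"op": "arm_command", "data": {
  "increments": [
    [-0.1,0.7,0,0,-1],
    [-0.2,1.1,0,0,-1],
    [-0.2,1.1,0,0,-1],
    [-0.2,1.1,0,0,-1],
    [-0.2,1.1,0,0,-1]
  ]
}}

```text
time: 6.75
ee_pos: [0.4362, 0.3711, 0.1622]
tcp_rot: [[0.987, 0.16, -0.002], [0.16, -0.987, 0.0], [-0.002, -0.001, -1.0]]
wrist_force: [-6.5, 0.8, -2.9]
opening: 0.199
gripper_force: 8.0
```

Request:
{"op": "arm_command", "data": {
  "increments": [
    [0,0,0,0,0.2],
    [0,0,0,0,0.2],
    [0,0,0.5,0,0.2],
    [0,0,3,0,0.2],
    [0,0,7,0,0.2]
  ]
}}

```text
time: 7.25
ee_pos: [0.4372, 0.3697, 0.2318]
tcp_rot: [[0.987, 0.159, -0.002], [0.159, -0.987, -0.002], [-0.003, 0.001, -1.0]]
wrist_force: [0.2, -0.2, 0.8]
opening: 0.59
gripper_force: 0.0
```

Request:
{"op": "arm_command", "data": {
  "increments": [
    [1,-1,4.5,0,0.2],
    [4,-3,7,8,0.2],
    [7,-5,9,16,0.2],
    [9,-6,10,24,0.2],
    [9,-6,10,32,0.2]
  ]
}}

```text
time: 7.75
ee_pos: [0.5318, 0.3077, 0.3346]
tcp_rot: [[0.754, 0.657, 0.005], [0.657, -0.754, 0.001], [0.004, 0.003, -1.0]]
wrist_force: [-1.2, 0.8, -0.3]
opening: 0.597
gripper_force: 0.0
```

```bash
python3 - <<'E'
from feed import *
s=get_state(); d=snap("wrist"); print(s["ee_pos"],s["tcp_rot"][:,0],s["joint_pos"],s["opening"])
np.savez("w3.npz",**{k:np.array(v) for k,v in d.items()})
cv2.imwrite("pics/w3.png",d["img"][:,:,::-1])
E
```

```text
[0.53175284 0.3077449  0.33460238] [0.75363834 0.65727606 0.00417649] [-0.06001038  0.47717032 -0.77935617  1.54700021  0.34920739  1.25667602
 -1.74458604] 0.5967580791063403
```

View pics/w3.png

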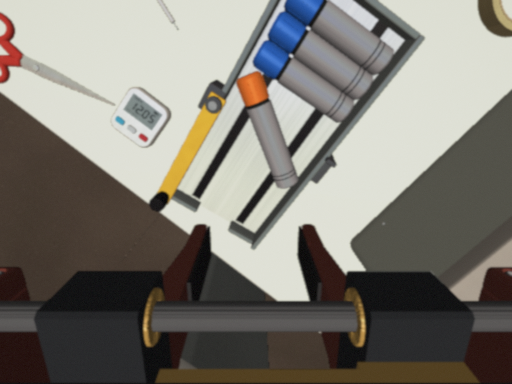

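The keeper now lies over the left wall, from pivot (213,101) to knob (158,202). The long capsule is fully visible from the cap at (253,85) to (287,180). I fit its axis.

```bash
python3 - <<'E'
from feed import *
d=dict(np.load("w3.npz")); c,n,k,P=plane(d)
print("tilt",np.degrees(np.arccos(n[2])),"yaw",np.degrees(np.arctan2(-n[1],-n[0])),k,c)
H=(P-np.array([0,0,c[2]]))@n
p=np.radians(8.95);t=np.radians(12);u=np.array([np.cos(t)*np.cos(p),np.cos(t)*np.sin(p),np.sin(t)]);w=np.array([-np.sin(p),np.cos(p),0])
reg=np.zeros(H.shape,np.uint8); cv2.fillPoly(reg,[np.array([[236,82],[240,73],[262,66],[272,85],[300,180],[288,192],[272,188]])],1)
M=(reg>0)&(H>.012)&(H<.033)
q=P[M]; ab=np.c_[q@u,q@w].astype(np.float32); rc=cv2.minAreaRect(ab); print(M.sum(),rc,H[M].max())
T=M&(H>.022); f=cv2.fitLine(np.c_[P[T]@u,P[T]@w].astype(np.float32),cv2.DIST_HUBER,0,.003,.01).ravel(); print(f,np.degrees(np.arctan2(f[1],f[0])))
dirn=f[:2]*np.sign(f[1]); al=ab@dirn; mid=(np.percentile(al,.5)+np.percentile(al,99.5))/2
ctr=f[2:]+dirn*(mid-f[2:]@dirn); print("len",al.max()-al.min())
h0=np.array([0,0,c[2]])@n
C=u*ctr[0]+w*ctr[1]+n*(h0+.014); print("centre",C); ax=u*dirn[0]+w*dirn[1]; print("axis",ax,"yaw",np.degrees(np.arctan2(ax[1],ax[0])))
E
```

```text
tilt 12.018464724399255 yaw 8.689477348343186 10584 [ 0.21044975  0.03216378 -0.06407761]
3031 ((0.6236421465873718, 0.22881466150283813), (0.14319761097431183, 0.03314066305756569), 51.28004455566406) 0.02973254757649482
[0.6054142  0.7959106  0.62834495 0.23648183] 52.741344
len 0.14297798
centre [0.5778965  0.32605959 0.0823618 ]
axis [0.46115252 0.87834758 0.12587269] yaw 62.29950260348196
```

Request:
{"op": "arm_command", "data": {
  "increments": [
    [1.5,0.6,-1,8,0.1],
    [3,1.2,-4,16,0.1],
    [4.6,1.7,-8,21.2,0.1],
    [4.6,1.7,-11,21.2,0.1],
    [4.6,1.7,-11,21.2,0.1]
  ]
}}

```text
time: 8.3
ee_pos: [0.5721, 0.3262, 0.218]
tcp_rot: [[0.466, 0.885, -0.006], [0.885, -0.466, -0.003], [-0.006, -0.004, -1.0]]
wrist_force: [-0.5, 0.5, 0.1]
opening: 0.55
gripper_force: 0.0
```

Request:
{"op": "arm_command", "data": {
  "increments": [
    [0,0,0,0,0.1],
    [0,0,0,0,0.1],
    [0,0,0,0,0.1],
    [0,0,0,0,0.1],
    [0,0,0,0,0.1]
  ]
}}

```text
time: 8.8
ee_pos: [0.5736, 0.3276, 0.2234]
tcp_rot: [[0.464, 0.886, 0.001], [0.886, -0.464, 0.0], [0.001, 0.001, -1.0]]
wrist_force: [0.1, 0.2, -0.4]
opening: 0.551
gripper_force: 0.0
```

Request:
{"op": "arm_command", "data": {
  "increments": [
    [0.4,-0.3,-2,0,0.1],
    [0.4,-0.3,-4,0,0.1],
    [0.4,-0.3,-5.5,0,0.1],
    [0.4,-0.3,-6,0,0.1],
    [0.4,-0.3,-6,0,0.1]
  ]
}}

```text
time: 9.3
ee_pos: [0.5771, 0.3245, 0.1618]
tcp_rot: [[0.464, 0.886, -0.001], [0.886, -0.464, -0.0], [-0.001, -0.001, -1.0]]
wrist_force: [0.5, -0.1, -0.1]
opening: 0.553
gripper_force: 0.0
```

Request:
{"op": "arm_command", "data": {
  "increments": [
    [0,0,0,0,0.1],
    [0,0,-0.2,0,0.1],
    [0,0,-0.4,0,0.1],
    [0,0,-0.4,0,0.1],
    [0,0,-0.4,0,0.1]
  ]
}}

```text
time: 9.8
ee_pos: [0.5774, 0.3246, 0.1585]
tcp_rot: [[0.464, 0.886, 0.0], [0.886, -0.464, -0.0], [0.0, 0.0, -1.0]]
wrist_force: [0.4, -0.2, -0.2]
opening: 0.551
gripper_force: 0.0
```

Request:
{"op": "arm_command", "data": {
  "increments": [
    [0,0,0,0,-1],
    [0,0,0,0,-1],
    [0,0,0,0,-1],
    [0,0,0,0,-1],
    [0,0,0,0,-1]
  ],
  "newtons": 25
}}

```text
time: 10.3
ee_pos: [0.5774, 0.3245, 0.1584]
tcp_rot: [[0.464, 0.886, 0.0], [0.886, -0.464, -0.0], [-0.0, 0.0, -1.0]]
wrist_force: [-1.0, -0.6, 0.4]
opening: 0.309
gripper_force: 25.0
```

Request:
{"op": "arm_command", "data": {
  "increments": [
    [0,0,0,0,-1],
    [0,0,0,0,-1],
    [0,0,0.3,0,-1],
    [0,0,0.8,0,-1],
    [0,0,1.5,0,-1]
  ]
}}

```text
time: 10.8
ee_pos: [0.5771, 0.3244, 0.1734]
tcp_rot: [[0.464, 0.886, -0.001], [0.886, -0.464, -0.001], [-0.001, -0.001, -1.0]]
wrist_force: [-0.8, -1.4, -1.7]
opening: 0.311
gripper_force: 25.0
```

Request:
{"op": "arm_command", "data": {
  "increments": [
    [0,0,1.5,0,-1],
    [0,0,3.5,0,-1],
    [0,0,6,0,-1],
    [0,0,9,0,-1],
    [0,0,12,0,-1]
  ]
}}

```text
time: 11.3
ee_pos: [0.5772, 0.3247, 0.2959]
tcp_rot: [[0.464, 0.886, 0.001], [0.886, -0.464, 0.001], [0.001, 0.0, -1.0]]
wrist_force: [0.7, 0.5, -1.4]
opening: 0.31
gripper_force: 25.0
```

Request:
{"op": "arm_command", "data": {
  "increments": [
    [0,0,3,0,-1],
    [0,0,6,0,-1],
    [-2,0,8,0,-1],
    [-4,0,9,0,-1],
    [-6,0,9,0,-1]
  ]
}}

```text
time: 11.8
ee_pos: [0.5165, 0.3255, 0.3867]
tcp_rot: [[0.464, 0.886, 0.003], [0.886, -0.464, 0.002], [0.004, 0.002, -1.0]]
wrist_force: [0.6, 0.9, -1.6]
opening: 0.314
gripper_force: 25.0
```

```bash
python3 - <<'E'
from feed import *
s=get_state(); d=snap("wrist"); print(s["ee_pos"],s["tcp_rot"][:,0],s["joint_pos"],s["opening"])
np.savez("w4.npz",**{k:np.array(v) for k,v in d.items()})
cv2.imwrite("pics/w4.png",d["img"][:,:,::-1])
E
```

```text
[0.51650324 0.32548358 0.38670434] [0.46370751 0.88598015 0.00381013] [-0.03441832  0.46272882 -0.88347349  1.47586569  0.3610042   1.3683122
 -1.41935427] 0.31375230385806857
```

View pics/w4.png

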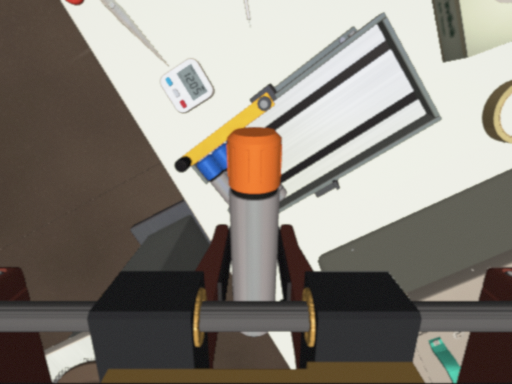

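The capsule is held, cap at (254,155), and the short ones are down at the outlet around (215,170). I check how the capsule sits in the grip and where the short ones lie.

```bash
python3 - <<'E'
from feed import *
d=dict(np.load("w4.npz")); T=d["tool_from_camera"]; P=cloud(d); s=get_state()
t=(P-s["ee_pos"])@s["tcp_rot"]   # tool coords
M=(np.abs(t[...,1])<.018)&(t[...,2]>.03)&(t[...,2]<.095)&(np.abs(t[...,0])<.09)
rows=np.arange(384)[:,None]+0*np.arange(512); M&=(rows<225)
q=t[M]; print(M.sum(),q[:,0].max(),np.percentile(q[:,0],99),q[:,0].min())
for a,b in((.02,.03),(.03,.04),(.04,.05),(.05,.06)):
    k=(q[:,0]>a)&(q[:,0]<b)
    if k.sum()>20: print(a,k.sum(),"top z",np.percentile(q[k,2],3),"y mid",(np.percentile(q[k,1],2)+np.percentile(q[k,1],98))/2)
M2=(np.abs(t[...,1])<.018)&(t[...,0]<-.05)&(t[...,0]>-.09)&(t[...,2]>.03)&(t[...,2]<.095); q=t[M2]; print("tail",len(q),q.min(0) if len(q) else 0)
hsv=cv2.cvtColor(d["img"],cv2.COLOR_RGB2HSV); b=(cv2.inRange(hsv,(105,150,60),(125,255,255))>0)&(P[...,0]>.4)&(P[...,0]<.75)&(P[...,1]>.3)
print("blue",b.sum(),np.nanmin(P[b],0),np.nanmax(P[b],0))
E
```

```text
5004 0.0680131235091292 0.06738864921689713 0.010857661979919277
0.02 829 top z 0.05854637225173492 y mid 0.0020201423847772976
0.03 883 top z 0.05728172464578172 y mid 0.0019416733364524853
0.04 997 top z 0.0557382532591962 y mid 0.0021000129738445545
0.05 1102 top z 0.054352820104287304 y mid 0.0020782905796925656
tail 92 [-0.06367487 -0.00689696  0.06953127]
blue 593 [0.44322292 0.33211225 0.05926819] [0.49145468 0.36675114 0.07876315]
```

Request:
{"op": "arm_command", "data": {
  "increments": [
    [-2.5,-3,0,-6,-1],
    [-5,-6.5,0,-12,-1],
    [-7.5,-10,0,-18,-1],
    [-9.5,-14,0,-24,-1],
    [-10,-18,0,-30,-1]
  ]
}}

```text
time: 12.35
ee_pos: [0.4151, 0.1443, 0.3844]
tcp_rot: [[0.846, 0.534, 0.002], [0.534, -0.846, -0.001], [0.001, 0.002, -1.0]]
wrist_force: [1.4, -0.3, -1.0]
opening: 0.309
gripper_force: 25.0
```

Request:
{"op": "arm_command", "data": {
  "increments": [
    [0,-4,0,-5,-1],
    [0,-8,0,-10,-1],
    [0,-12,0,-15,-1],
    [0,-16,0,-20,-1],
    [0,-20,0,-22,-1]
  ]
}}

```text
time: 12.85
ee_pos: [0.4171, -0.0565, 0.3848]
tcp_rot: [[0.984, 0.177, 0.002], [0.177, -0.984, -0.001], [0.002, 0.001, -1.0]]
wrist_force: [0.9, 0.0, -1.1]
opening: 0.313
gripper_force: 25.0
```

Request:
{"op": "arm_command", "data": {
  "increments": [
    [0,-4,0,0,-1],
    [0,-8,0,0,-1],
    [0,-12,0,0,-1],
    [0,-16,0,0,-1],
    [0,-19,0,0,-1]
  ]
}}

```text
time: 13.35
ee_pos: [0.4171, -0.2475, 0.3845]
tcp_rot: [[0.984, 0.179, 0.001], [0.179, -0.984, -0.001], [0.001, 0.002, -1.0]]
wrist_force: [0.5, 0.5, -1.8]
opening: 0.309
gripper_force: 25.0
```

```bash
python3 - <<'E'
from h import *
s=get_state(); R=s["tcp_rot"]; y=np.degrees(np.arctan2(R[1,0],R[0,0])); print(s["ee_pos"],y,s["joint_pos"])
print((np.array([.4445,-.3036,0])-s["ee_pos"])*100, 9.9-y)
E
```

```text
[ 0.41712326 -0.24752568  0.38452746] 10.307034230012878 [ 0.80688025  0.13139226 -0.41111853  1.78484211  0.05617899  1.23493763
 -1.01042243]
[  2.73767382  -5.60743245 -38.45274585] -0.40703423001287753
```

Request:
{"op": "arm_command", "data": {
  "increments": [
    [1,-2,-2,-0.4,-1],
    [2,-4,-5,-0.4,-1],
    [2.5,-5.5,-9,-0.4,-1],
    [2.5,-5.5,-13,-0.4,-1],
    [2.5,-5.5,-17,-0.4,-1]
  ]
}}

```text
time: 13.85
ee_pos: [0.443, -0.3008, 0.2131]
tcp_rot: [[0.985, 0.173, 0.002], [0.173, -0.985, -0.001], [0.002, 0.001, -1.0]]
wrist_force: [0.3, -0.1, -1.9]
opening: 0.316
gripper_force: 25.0
```

Request:
{"op": "arm_command", "data": {
  "increments": [
    [0,0,-2,0,-1],
    [0,0,-4,0,-1],
    [0,0,-5.5,0,-1],
    [0,0,-5.5,0,-1],
    [0,0,-5.5,0,-1]
  ]
}}

```text
time: 14.35
ee_pos: [0.443, -0.3004, 0.1593]
tcp_rot: [[0.985, 0.173, 0.001], [0.173, -0.985, -0.0], [0.001, 0.0, -1.0]]
wrist_force: [0.6, -0.1, -1.1]
opening: 0.312
gripper_force: 25.0
```

```bash
python3 - <<'E'
from h import *
s=get_state(); R=s["tcp_rot"]; y=np.degrees(np.arctan2(R[1,0],R[0,0])); print(s["ee_pos"],y)
print((np.array([.4423,-.303,.129])-s["ee_pos"])*100, 9.9-y)
d=snap("wrist"); P=cloud(d); t=(P-s["ee_pos"])@R
# side-by-side: rest vees' tool-y versus capsule tool-y
M=(np.abs(t[...,1])<.02)&(t[...,2]>.03)&(t[...,2]<.095)&(t[...,0]>.02)&(t[...,0]<.075); print("held y",(np.percentile(t[M][:,1],2)+np.percentile(t[M][:,1],98))/2,t[M][:,0].max())
tw=(P[...,2]>.05)&(P[...,2]<.07)&(P[...,1]<-.34)&(P[...,1]>-.42)&(P[...,0]>.45)&(P[...,0]<.53); print("twin",np.nanmedian(t[tw],0),tw.sum())
E
```

```text
[ 0.44299281 -0.30042747  0.15933741] 9.970587351538342
[-0.06928113 -0.25725272 -3.03374074] -0.07058735153834128
held y -0.00036474113264220367 0.06623433233734928
twin [0.03539187 0.06865626 0.1008002 ] 4574
```

Request:
{"op": "arm_command", "data": {
  "increments": [
    [0,-0.2,-1,0,-1],
    [0,-0.2,-2,0,-1],
    [0,-0.2,-2.6,0,-1],
    [0,-0.2,-3,0,-1],
    [0,-0.2,-3,0,-1]
  ]
}}

```text
time: 14.9
ee_pos: [0.4426, -0.3028, 0.1281]
tcp_rot: [[0.985, 0.173, 0.0], [0.173, -0.985, -0.0], [0.0, 0.0, -1.0]]
wrist_force: [0.1, -2.1, -0.7]
opening: 0.31
gripper_force: 25.0
```

Request:
{"op": "arm_command", "data": {
  "increments": [
    [0,0,-0.2,0,-1],
    [0,0,-0.3,0,-1],
    [0,0,-0.5,0,-1],
    [0,0,-0.6,0,-1],
    [0,0,-0.6,0,-1]
  ],
  "newtons": 6
}}

```text
time: 15.4
ee_pos: [0.4429, -0.3033, 0.1228]
tcp_rot: [[0.985, 0.172, 0.001], [0.172, -0.985, -0.001], [0.001, 0.002, -1.0]]
wrist_force: [2.4, -5.1, 3.2]
opening: 0.32
gripper_force: 6.0
```

Contact is light, so I release slowly, raise and check.

Request:
{"op": "arm_command", "data": {
  "increments": [
    [0,0,-0.1,0,-0.3],
    [0,0,-0.1,0,-0.2],
    [0,0,-0.1,0,0],
    [0,0,-0.1,0,0.1],
    [0,0,-0.1,0,0.1]
  ]
}}

```text
time: 15.9
ee_pos: [0.442, -0.3019, 0.121]
tcp_rot: [[0.985, 0.173, -0.001], [0.173, -0.985, 0.001], [-0.001, -0.001, -1.0]]
wrist_force: [0.5, -0.6, -1.0]
opening: 0.552
gripper_force: 0.0
```

Request:
{"op": "arm_command", "data": {
  "increments": [
    [0,0,1,0,0.1],
    [0,0,3,0,0.1],
    [0,0,7,0,0.1],
    [-1,0,12,0,0.1],
    [-3,0,16,0,0.1]
  ]
}}

```text
time: 16.4
ee_pos: [0.4132, -0.3018, 0.2843]
tcp_rot: [[0.985, 0.175, 0.002], [0.175, -0.985, -0.0], [0.002, 0.001, -1.0]]
wrist_force: [0.2, -0.9, 0.4]
opening: 0.55
gripper_force: 0.0
```

Request:
{"op": "arm_command", "data": {
  "increments": [
    [-1,0,3,0,0.1],
    [-2,0,6,0,0.1],
    [-2,0,6,0,0.1],
    [-2,0,6,0,0.1],
    [-2,0,6,0,0.1]
  ]
}}

```text
time: 16.9
ee_pos: [0.3922, -0.3021, 0.3407]
tcp_rot: [[0.985, 0.173, -0.001], [0.173, -0.985, 0.001], [-0.001, -0.001, -1.0]]
wrist_force: [-0.4, -0.2, 0.5]
opening: 0.549
gripper_force: 0.0
```

```bash
python3 - <<'E'
from h import *
s=get_state(); d=snap("wrist"); P=cloud(d); z=P[...,2]; print(s["ee_pos"])
cv2.imwrite("pics/w5.png",d["img"][:,:,::-1])
c0=np.array([.4503,-.3372]); a=np.radians(9.9); X=np.array([np.cos(a),np.sin(a)]); Y=np.array([-X[1],X[0]])
L=np.stack([(P[...,:2]-c0)@X,(P[...,:2]-c0)@Y],-1)
m=(z>.004)&(z<.016)&(np.abs(L[...,0])<.08)&(np.abs(L[...,1])<.08); print("base",cv2.minAreaRect(P[m][:,:2].astype(np.float32)))
for sg in(1,-1):
    m=(z>.052)&(z<.07)&(np.abs(L[...,0])<.09)&(np.abs(L[...,1]-sg*.034)<.02); q=L[m]
    f=cv2.fitLine(q.astype(np.float32),cv2.DIST_HUBER,0,.003,.01).ravel()
    print(m.sum(),"x",q[:,0].min(),q[:,0].max(),"y",np.median(q[:,1]),"ang",np.degrees(np.arctan(f[1]/f[0])),"z front/back",*[np.percentile(z[m][k],98) for k in(q[:,0]<-.03,q[:,0]>.03)])
E
```

```text
[ 0.39218843 -0.30205685  0.34067948]
base ((0.45102888345718384, -0.3372504413127899), (0.11109938472509384, 0.12619459629058838), 10.09341049194336)
2270 x -0.0670257242846239 0.06396477604896657 y 0.034046700409566547 ang 0.084275454 z front/back 0.06134175003346683 0.06139928326648644
2293 x -0.06180226345620737 0.06839459843214869 y -0.03244033240855144 ang 0.00012376563 z front/back 0.06124719932929399 0.061445659617274696
```

View pics/w5.png

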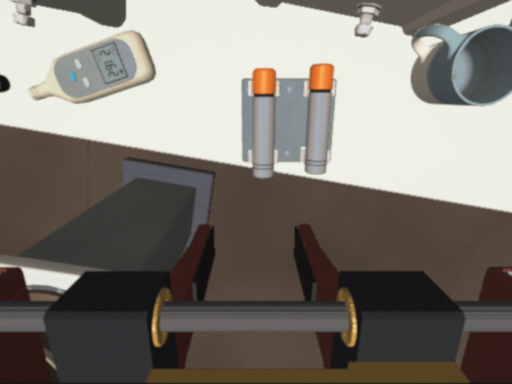

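Both capsules lie flat in the vees: left from (263,70) to (263,176), right from (321,66) to (316,172), centred to about 1.5 mm. Now back to the keeper.

Request:
{"op": "arm_command", "data": {
  "increments": [
    [0,5,1,0,0.2],
    [0,10,2,0,0.2],
    [0,15,3,0,0.2],
    [0,20,3,0,0.2],
    [0,25,3,0,0.2]
  ]
}}

```text
time: 17.45
ee_pos: [0.392, -0.0533, 0.3708]
tcp_rot: [[0.985, 0.173, -0.001], [0.173, -0.985, 0.0], [-0.001, -0.0, -1.0]]
wrist_force: [1.4, 1.2, -0.3]
opening: 0.599
gripper_force: 0.0
```

Request:
{"op": "arm_command", "data": {
  "increments": [
    [0,5,0,0,0.2],
    [0,10,0,0,0.2],
    [0,15,0,0,0.2],
    [0,20,0,0,0.2],
    [0,25,0,0,0.2]
  ]
}}

```text
time: 17.95
ee_pos: [0.3917, 0.1965, 0.3708]
tcp_rot: [[0.985, 0.173, -0.001], [0.173, -0.985, -0.0], [-0.001, -0.0, -1.0]]
wrist_force: [1.3, -0.3, 0.3]
opening: 0.603
gripper_force: 0.0
```

Request:
{"op": "arm_command", "data": {
  "increments": [
    [0,5,0,-1,0.2],
    [1,10,0,-1,0.2],
    [1.5,14,0,-1,0.2],
    [1.5,14,0,-1,0.2],
    [1.5,14,0,-1,0.2]
  ]
}}

```text
time: 18.45
ee_pos: [0.4065, 0.3356, 0.3698]
tcp_rot: [[0.987, 0.159, -0.004], [0.159, -0.987, -0.0], [-0.004, -0.0, -1.0]]
wrist_force: [-0.5, -1.1, -0.2]
opening: 0.599
gripper_force: 0.0
```

```bash
cat > kn.py <<'E'
from feed import *
s=get_state(); d=snap("wrist"); R=s["tcp_rot"]; print(s["ee_pos"],np.degrees(np.arctan2(R[1,0],R[0,0])))
P=cloud(d); c=np.array([.2102,.0325,-.0641]); n=np.array([-c[0],-c[1],1]); n/=np.linalg.norm(n)
H=(P-np.array([0,0,c[2]]))@n; inr=(P[...,0]>.38)&(P[...,0]<.75)&(P[...,1]>.2)&(P[...,1]<.44)
K=inr&(H>.045)&(H<.07); k,l,st,ce=cv2.connectedComponentsWithStats(K.astype(np.uint8))
for i in range(1,k):
    if st[i,4]>15: q=P[l==i]; print("hi",st[i],np.nanmedian(q,0).round(4),cv2.minEnclosingCircle(q[:,:2].astype(np.float32)))
cv2.imwrite("pics/w%d.png"%(s["time"]*100),d["img"][:,:,::-1])
hsv=cv2.cvtColor(d["img"],cv2.COLOR_RGB2HSV)
m=(cv2.inRange(hsv,(20,150,100),(32,255,255))>0)&inr&(H>.033)&(H<.042)
if m.sum()>50:
    f=cv2.fitLine(P[m].astype(np.float32),cv2.DIST_HUBER,0,.003,.01).ravel(); f=f[:3]
    p=np.radians(8.95);t=np.radians(12);u=np.array([np.cos(t)*np.cos(p),np.cos(t)*np.sin(p),np.sin(t)]);w=np.array([-np.sin(p),np.cos(p),0])
    f*=-np.sign(f@w); print("keeper angle",np.arctan2(-f@u,-f@w),m.sum())
b=(cv2.inRange(hsv,(105,150,60),(125,255,255))>0)&inr; print("blue",b.sum(),np.nanmin(P[b],0),np.nanmax(P[b],0))
E
python3 kn.py
```

```text
[0.40653945 0.33563188 0.36984312] 9.138624327450525
hi [222  10   8  10  38] [0.5613 0.3895 0.1131] ((0.561603307723999, 0.3895348906517029), 0.004254472441971302)
hi [221 132  16  17 214] [0.4349 0.3708 0.0997] ((0.4342876970767975, 0.3710555136203766), 0.009812690317630768)
keeper angle -1.5618880399423682 1506
blue 1460 [0.4420576  0.33220903 0.06190846] [0.52442852 0.3711339  0.08431391]
```

Request:
{"op": "arm_command", "data": {
  "increments": [
    [1.5,1.8,-3,0,0.2],
    [3,3.5,-7,0,0.2],
    [3,3.5,-11,0,0.2],
    [3,3.5,-14,0,0.2],
    [3,3.5,-15,0,0.2]
  ]
}}

```text
time: 19.0
ee_pos: [0.4373, 0.3665, 0.2183]
tcp_rot: [[0.988, 0.153, -0.003], [0.153, -0.988, -0.004], [-0.004, 0.003, -1.0]]
wrist_force: [-0.7, 0.0, 0.4]
opening: 0.602
gripper_force: 0.0
```

Request:
{"op": "arm_command", "data": {
  "increments": [
    [0,0,0,0,0.2],
    [0,0,0,0,0.2],
    [0,0,0,0,0.2],
    [0,0,0,0,0.2],
    [0,0,0,0,0.2]
  ]
}}

```text
time: 19.5
ee_pos: [0.4377, 0.3698, 0.2223]
tcp_rot: [[0.988, 0.155, 0.001], [0.155, -0.988, 0.001], [0.001, -0.0, -1.0]]
wrist_force: [0.2, -0.2, -0.3]
opening: 0.597
gripper_force: 0.0
```

Request:
{"op": "arm_command", "data": {
  "increments": [
    [-0.1,0.1,-2,0,0.2],
    [-0.1,0.1,-4,0,0.2],
    [-0.1,0.1,-5.5,0,0.2],
    [-0.1,0.1,-5.9,0,0.2],
    [-0.1,0.1,-5.9,0,0.2]
  ]
}}

```text
time: 20.0
ee_pos: [0.4362, 0.3707, 0.1621]
tcp_rot: [[0.988, 0.156, -0.001], [0.156, -0.988, -0.0], [-0.001, 0.0, -1.0]]
wrist_force: [-0.2, -0.0, 0.0]
opening: 0.599
gripper_force: 0.0
```

Request:
{"op": "arm_command", "data": {
  "increments": [
    [0,0,0,0,0],
    [0,0,0,0,-0.5],
    [0,0,0,0,-1],
    [0,0,0,0,-1],
    [0,0,0,0,-1]
  ],
  "newtons": 8
}}

```text
time: 20.5
ee_pos: [0.4365, 0.3707, 0.1627]
tcp_rot: [[0.988, 0.155, 0.0], [0.155, -0.988, 0.0], [0.0, -0.0, -1.0]]
wrist_force: [0.1, -0.5, 1.5]
opening: 0.198
gripper_force: 8.0
```

Request:
{"op": "arm_command", "data": {
  "increments": [
    [0,0,0,0,-1],
    [0,0,0,0,-1],
    [0,0,0,0,-1],
    [0,0,0,0,-1],
    [0,0,0,0,-1]
  ]
}}

```text
time: 21.0
ee_pos: [0.4365, 0.3707, 0.1626]
tcp_rot: [[0.988, 0.155, 0.0], [0.155, -0.988, 0.0], [0.0, -0.0, -1.0]]
wrist_force: [-0.1, -0.4, 4.1]
opening: 0.199
gripper_force: 8.0
```

```bash
python3 - <<'E'
import numpy as np
p=np.radians(8.95);t=np.radians(12)
u=np.array([np.cos(t)*np.cos(p),np.cos(t)*np.sin(p),np.sin(t)]);w=np.array([-np.sin(p),np.cos(p),0])
a0=1.56
D=lambda a,b:(13*((np.cos(b)-np.cos(a))*w-(np.sin(a)-np.sin(b))*u)).round(1).tolist()
for b in(1.56,1.05,.55,.05):
    print([D(b-x,b) for x in(.1,.2,.3,.4,.5)])
E
```

```text
[[0.3, -1.3, 0.0], [0.7, -2.5, 0.1], [1.2, -3.7, 0.1], [1.8, -4.8, 0.2], [2.6, -5.9, 0.3]]
[[0.8, -1.0, 0.1], [1.8, -1.9, 0.3], [2.8, -2.6, 0.5], [3.9, -3.3, 0.7], [5.0, -3.9, 0.9]]
[[1.2, -0.4, 0.2], [2.4, -0.8, 0.5], [3.7, -1.0, 0.7], [5.0, -1.0, 1.0], [6.2, -0.9, 1.3]]
[[1.3, 0.2, 0.3], [2.5, 0.5, 0.5], [3.7, 1.0, 0.8], [4.8, 1.5, 1.1], [5.9, 2.2, 1.3]]
```

Request:
{"op": "arm_command", "data": {
  "increments": [
    [0.3,-1.3,0,0,-1],
    [0.7,-2.5,0.1,0,-1],
    [1.2,-3.7,0.1,0,-1],
    [1.8,-4.8,0.2,0,-1],
    [2.6,-5.9,0.3,0,-1]
  ]
}}

```text
time: 21.5
ee_pos: [0.4626, 0.31, 0.1655]
tcp_rot: [[0.988, 0.155, -0.0], [0.155, -0.988, -0.001], [-0.001, 0.001, -1.0]]
wrist_force: [-3.3, 0.3, 5.7]
opening: 0.207
gripper_force: 8.0
```

Request:
{"op": "arm_command", "data": {
  "increments": [
    [0.8,-1.0,0.1,0,-1],
    [1.8,-1.9,0.3,0,-1],
    [2.8,-2.6,0.5,0,-1],
    [3.9,-3.3,0.7,0,-1],
    [5.0,-3.9,0.9,0,-1]
  ]
}}

```text
time: 22.0
ee_pos: [0.5134, 0.2716, 0.1745]
tcp_rot: [[0.988, 0.155, -0.0], [0.155, -0.988, -0.001], [-0.0, 0.001, -1.0]]
wrist_force: [-2.7, 0.7, 3.5]
opening: 0.198
gripper_force: 8.0
```

Request:
{"op": "arm_command", "data": {
  "increments": [
    [1.2,-0.4,0.2,0,-1],
    [2.4,-0.8,0.5,0,-1],
    [3.7,-1.0,0.7,0,-1],
    [5.0,-1.0,1.0,0,-1],
    [6.2,-0.9,1.3,0,-1]
  ]
}}

```text
time: 22.5
ee_pos: [0.5761, 0.2611, 0.187]
tcp_rot: [[0.988, 0.154, -0.0], [0.154, -0.988, -0.004], [-0.001, 0.004, -1.0]]
wrist_force: [-1.1, -7.0, 0.4]
opening: 0.2
gripper_force: 8.0
```

Request:
{"op": "arm_command", "data": {
  "increments": [
    [0.3,0,0.1,0,-1],
    [0.6,0.1,0.1,0,-1],
    [0.9,0.1,0.2,0,-1],
    [0.9,0.1,0.2,0,-1],
    [0.9,0.1,0.2,0,-1]
  ]
}}

```text
time: 23.0
ee_pos: [0.5853, 0.2619, 0.1889]
tcp_rot: [[0.988, 0.153, 0.001], [0.153, -0.988, -0.004], [0.0, 0.004, -1.0]]
wrist_force: [-0.2, -6.5, 2.3]
opening: 0.203
gripper_force: 8.0
```

Request:
{"op": "arm_command", "data": {
  "increments": [
    [0.3,0.1,0.1,0,-1],
    [0.5,0.1,0.1,0,-1],
    [0.5,0.1,0.1,0,-1],
    [0.5,0.1,0.1,0,-1],
    [0.5,0.1,0.1,0,-1]
  ]
}}

```text
time: 23.5
ee_pos: [0.59, 0.2627, 0.1899]
tcp_rot: [[0.988, 0.153, 0.0], [0.153, -0.988, -0.004], [-0.0, 0.004, -1.0]]
wrist_force: [-0.5, -8.1, 2.3]
opening: 0.198
gripper_force: 8.0
```

Request:
{"op": "arm_command", "data": {
  "increments": [
    [0,0,0,0,0.2],
    [0,0,0,0,0.2],
    [0,0,0,0,0.2],
    [0,0,3,0,0.2],
    [0,0,7,0,0.2]
  ]
}}

```text
time: 24.0
ee_pos: [0.5877, 0.2654, 0.2591]
tcp_rot: [[0.988, 0.156, -0.004], [0.156, -0.988, -0.001], [-0.004, 0.0, -1.0]]
wrist_force: [0.9, -0.0, -0.1]
opening: 0.592
gripper_force: 0.0
```

Request:
{"op": "arm_command", "data": {
  "increments": [
    [-2,2,5,0,0.2],
    [-4,3,9,0,0.2],
    [-6,4,11,0,0.2],
    [-6,4,11,0,0.2],
    [-6,4,11,0,0.2]
  ]
}}

```text
time: 24.5
ee_pos: [0.5285, 0.3058, 0.3705]
tcp_rot: [[0.988, 0.156, 0.002], [0.156, -0.988, -0.0], [0.002, 0.0, -1.0]]
wrist_force: [0.1, 0.5, -0.1]
opening: 0.598
gripper_force: 0.0
```

```bash
python3 kn.py; ls pics
```

```text
[0.52850794 0.30584321 0.37053712] 8.998892989268175
hi [293 125  17  19 254] [0.5806 0.2622 0.1267] ((0.5800706744194031, 0.26112979650497437), 0.009847228415310383)
hi [182 129   8   7  19] [0.5607 0.3891 0.1129] ((0.5611491799354553, 0.38971513509750366), 0.0041115120984613895)
keeper angle -0.004498290626108704 1439
blue 1121 [0.44448148 0.3326799  0.06109883] [0.5246989  0.37272854 0.085221  ]
side0.png
top0.png
w0.png
w1.png
w1845.png
w2.png
w2450.png
w3.png
w4.png
w5.png
```

View pics/w2450.png

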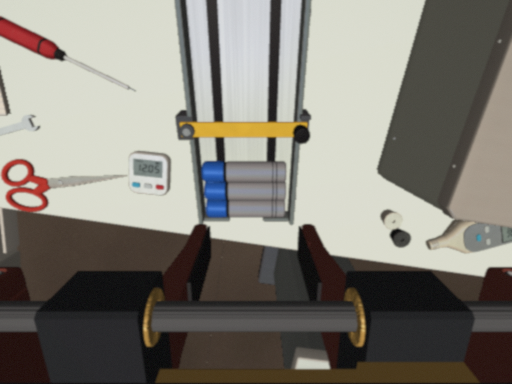

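The keeper is home, from (187,130) to knob (301,134). The short capsules lie in a row against the stop at rows 172, 190 and 208, and the bystanders have not moved.

```bash
python3 -c "
from bench import ticket; print(ticket.close_job())"
```

```text
the job is handed in; nothing more can be done
None
```

The job is handed in: the long capsule lies centred in the empty vees, the keeper bar is home, and the three short capsules rest in a row at the outlet stop; no verdict came back.

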